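# Carry a freshly oiled spindle to the drying stand on its tray

### The arm

A 6-joint arm with a two-finger parallel gripper is mounted at the origin on the work surface. World frame = base frame: x ahead of the robot, y to its left, z up, the work surface at z = 0. Lengths are in mm, angles in degrees, forces in N, time in s.
With the tool pointing down it reaches from about 375 to 900 mm from the base axis. Payload 3.1 kg.
Tool frame: the origin (TCP) lies on the centre line of the jaws, within the pads' length; the fingertips stand 17 mm ahead of it and the grasp point (between the pads) lies 2 mm behind it (ctrl.tips_ahead is the distance from the TCP to the fingertips, in mm); z points along the fingers, y is the line along which they close (so a half turn about z gives the same grasp; the last joint's range is limited). The gripper opens to 87 mm and grips with 3 to 60 N. Pads are 19 mm wide; open, the fingers measure 117 mm over their backs; the gripper's body (75 mm by 190 mm) begins 51 mm behind the grasp point.
Start: joints at [56.007, 30.224, 82.088, -0, 67.689, -10.227], TCP at [251.837, 571.992, 214.848] pointing down, gripper open.
Joint ranges: [-176.69, 176.69], [-43.24, 126.21], [12.49, 139.97], [-82, 262], [0, 151.66], [-163.58, 163.58]. Speed limits (degrees/s): [159.86, 159.86, 180, 180, 180, 180].

### API

Orientations are given as a 3x3 rotation matrix whose columns are the frame's x, y, z axes.
In Python, from cell import sensors, cams, job, ctrl gives the robot as it stands.
- The arm moves only by the tool play_rows, never from a script. Its argument "increments" is one flat list of numbers, 7 for each row, row after row: the shift along the tool's x, y, z in cm, then the turn, a rotation vector about the tool's x, y, z in rad, then the opening, from -1 (shut) to 1 (fully open). A call has 1 to 20 rows; each row is the pose to reach, as a shift and turn from the pose commanded when the call began, along the tool's axes at that moment; what a row does not reach only later rows make up. A row lasts 1/12 s, in which the tool goes at most 41.7 mm and 7.16 degrees, less where a joint would pass 70% of its speed; a pose out of reach is approached as far as the arm can. A call with a gripper value outside its range is refused whole. The fingers move at their own pace and stop on an object; "newtons" is the grip in N (left out, the last holds). Time passes only in rows, so rows that repeat a pose let the fingers close. It gives the time, the measured TCP pose, the force, the opening and the grip force at its end, in the units of the state.
- sensors.state(): the state, without advancing time (a new reading comes with each control period).
- cams.get_image(name): name is "scene" or "top"; returns (picture, depth): 420x560x3 uint8, blue, green, red; 420x560 float32, mm along the optical axis (not along the pixel's ray), 0 where there is no reading.
- cams.calibration(name): a dict with "fx", "fy", "cx", "cy" (pixels), "eye" and "rotation" of the camera in the world. Camera axes: x right, y down, z forward; pixel columns grow to the right and rows downward; lengths in mm; the calibration is good to about 2 mm. A picture is of the moment at which its call begins. calibration takes no time and is no camera call.
- job.close_job(): hands the job in; it is judged then, once.
The state is a dict: "clock": time; "qpos": joint angles; "qvel": joint speeds; "joint_torque": joint torques, N m; "tcp_pos": TCP position; "ee_rot": TCP orientation; "force": force on the tool from outside, world axes, zero at the start; "ft_torque": the same for the moment, N m; "opening": finger opening in mm; "grip_force": force on a finger pad.
Only numpy, scipy, OpenCV 4.12 (cv2) and the standard library are available. Lean on these libraries where they do the work, as an engineer would, in place of code of your own. Each camera call takes 0.05 s, during which the arm holds its last target. There are 200 camera calls.

### The job

A freshly oiled turned spindle lies loose on a carrying tray and must not be touched. Lift the tray by its cross handle, carry it over to the drying stand and, with the tray still held clear above the stand, keep the spindle in the middle of the tray (within about 3 cm of the line under the handle) and almost still for about three seconds; then set the tray down gently and squarely, wholly on the stand, let go and move the hand away, with the spindle lying still near the middle (within about 4 cm). The spindle rolls easily and the handle is soft-mounted, so the tray sags towards it: it must never touch the end boards of the tray or come off it, and the other things on the bench are to be left alone.

Things in the scene. Friction and masses are not known exactly. Their poses are not given: they have to be found in the camera images.
- tray: Loose plywood carrying tray, 162 mm wide (its x), 312 mm long (its y), about 0.4 kg in all (uncertain). Origin: centre of its underside; z up. Flat floor, 8 mm thick. Side walls 6 mm thick at x = +-78 mm, 20 mm high in all. A cross handle along x bridges the middle. Starts level on the bench; the spindle rolls along the tray's y.
- tray_handle (a point): Grip point: middle of the tray's cross handle, 138 mm above the tray's underside; axes as the tray's. The handle is a flat-sided wooden bar along x, 182 mm long, 18 mm thick (y), from z = 121 to 151 mm above the underside, on two posts 10 x 14 mm at x = +-86 mm. Grip it from above across its 18 mm; the spindle passes below the fingers with 30 mm to spare.
- handle (a joint): Tilt of the handle relative to the tray (rad) about the tray's x, 0 when square. The posts are bolted to the side walls through rubber bushes, 14 mm above the underside, that give: spring of 8 N m/rad. When the tray is held, a spindle off the middle makes the tray sag on that side by about 0.4 rad per metre of offset, so the spindle runs away unless the hand tilts against it.
- spindle: Loose dark wood dumbbell: two 80 mm balls, centres 60 mm apart, on a 36 mm shank, 140 mm long, about 0.3 kg. Origin: its centre; x along its length, y and z turn as it rolls. Lies across the tray (along tray x), centre 48 mm above the tray's underside, at rest 40 to 65 mm off the middle on the tray's +y side. Rolling resistance as a slope of about 0.012 rad.
- tray_middle (a point): Middle of the tray's floor, under the handle, 8 mm above the underside; axes as the tray's. The spindle's acceleration along tray y relative to the tray is about 0.73 x (g x downward slope - the tray's own acceleration along y). The spindle is in the middle when its centre has tray y = 0.
- end_left: End board of the tray on its +y end, 150 mm by 6 mm, 52 mm high, centred at y = +153 mm of the tray; origin at the centre of its lower edge. The spindle's balls touch it when the spindle's centre is at y = +110 mm of the tray.
- end_right: End board on the tray's -y end, the same at y = -153 mm; the spindle touches it at y = -110 mm.
- stand: Drying stand: a fixed low dark slatted wooden platform, 222 mm along its own x, 372 mm along its own y, level top 40 mm above the bench. Origin: centre of its underside. The tray goes on it with long sides parallel (either way round).
- mallet: Bystander: turned carver's mallet standing upright, 88 mm across, 240 mm tall; origin at the centre of its underside.
- gouge: Bystander: carving gouge lying on the bench, 235 mm long along its own x, 22 mm high; origin on the bench under its ferrule: handle 120 mm to -x, blade 115 mm to +x.
- oil_jar: Bystander: closed glass jar of oil, 64 mm across, 75 mm high; origin at the centre of its underside.
Not all that is in view belongs to the job. Leave any pink, red or turquoise look-alike of the spindle alone.

How it is judged:
By the outcome, as a careful person would: the job done as asked, in the order asked, and still so for the second after the job is handed in, with the robot touching nothing.
It also fails if it takes over 72 s, if anything falls off the work surface, if the arm or the gripper's body presses on something with over 40 N, if the wrist force passes 120 N, or if a joint passes its speed limit or range.

## Working session

There is one attempt and no reset: what is moved stays moved. The work goes in short steps, Python scripts to look and compute and a tool call to move; the robot and the scene stay as the last step left them, time stands still between calls to the robot, and variables do not carry over. Pictures are saved under pics/ and viewed, at most 10 in all, crops included, and the job is handed in when it is done.

Besides the shell and the picture viewer there is one more tool, called after "Emit:" in YAML: its name, and indented under it one key for each argument. play_rows: Moves the arm, as the interface text tells. Its arguments: {"type":"object","properties":{"increments":{"type":"array","items":{"type":"number"}},"newtons":{"type":"number"}},"required":["increments"]}

```bash
ls; mkdir -p pics; python3 - <<'E'
from cell import sensors,cams
import cv2,numpy as np
s=sensors.state();print(s)
for n in("top","scene"):
    im,d=cams.get_image(n);cv2.imwrite(f"pics/{n}0.png",im);np.save(f"pics/{n}0.npy",d);print(n,cams.calibration(n))
E
```

```text
pics
{'clock': 0.0, 'qpos': array([ 5.60082995e+01,  3.02763405e+01,  8.21569394e+01, -2.90855250e-03,
        6.76874878e+01, -1.02286553e+01]), 'qvel': array([ 0.06852094,  0.09237219, -0.04810303, -0.03816683,  0.06595309,
       -0.0094826 ]), 'joint_torque': array([ 3.50635037e-04, -4.40040171e+01, -1.76590848e+01,  6.35362579e-02,
        5.80410892e-02, -1.39028734e-04]), 'tcp_pos': array([251.42350375, 571.38387563, 213.89671843]), 'ee_rot': array([[-9.15227357e-01,  4.02936208e-01, -1.13947145e-03],
       [ 4.02937685e-01,  9.15225696e-01, -1.77386539e-03],
       [ 3.28118958e-04, -2.08262612e-03, -9.99997778e-01]]), 'force': array([0.26176087, 0.04353107, 0.35307669]), 'ft_torque': array([ 0.03585468,  0.04326119, -0.00935975]), 'grip_force': 0.0, 'opening': 86.95882414160627}
top {'fx': 448.2826492268708, 'fy': 448.2826492268708, 'cx': 275.82730050829065, 'cy': 210.8681274439053, 'eye': array([ 3.74077395e+02, -5.83773773e-01,  1.53016808e+03]), 'rotation': array([[ 2.92097388e-04, -9.93110298e-01,  1.17182978e-01],
       [-9.99969686e-01,  6.21704497e-04,  7.76144868e-03],
       [-7.78082779e-03, -1.17181693e-01, -9.93080012e-01]])}
scene {'fx': 532.4413404050334, 'fy': 532.4413404050334, 'cx': 278.58842980260323, 'cy': 208.15243158304733, 'eye': array([1670.59930829,  604.73337747, 1052.12553247]), 'rotation': array([[-0.44603212,  0.5334676 , -0.71865685],
       [ 0.89489194,  0.2523966 , -0.36805485],
       [-0.01495879, -0.80728451, -0.58997284]])}
```

View pics/top0.png

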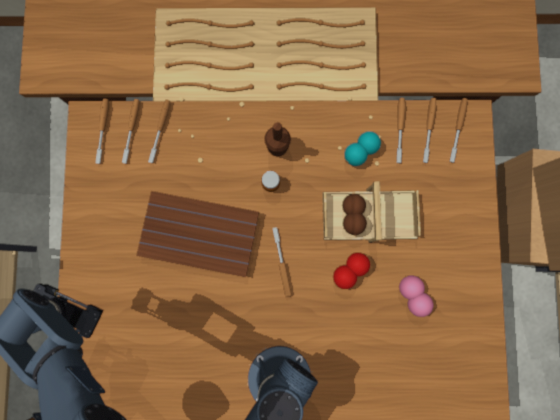

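View pics/scene0.png

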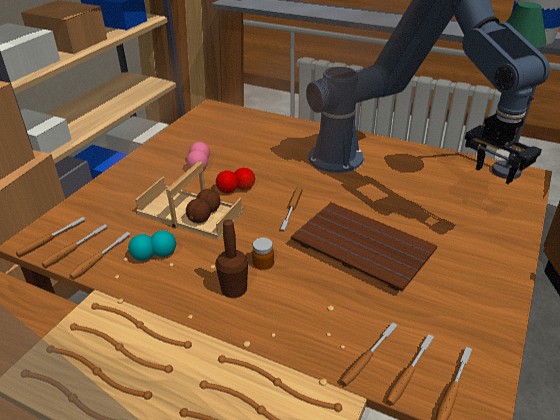

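The top view shows the tray at (372,215), with the dark spindle at (354,214) on its left (+y) side. The stand is at (199,233), mallet (278,140), jar (271,181) and gouge (282,262).

Things that could be taken for the spindle: dark brown dumbbell (354,214), turquoise (362,148), red (352,270), pink (416,296). I choose the dark brown one on the tray.

```bash
cat > h.py <<'E'
from cell import sensors,cams
import cv2,numpy as np
def world(n,d):
    c=cams.calibration(n);v,u=np.mgrid[:420,:560]
    p=np.stack([(u-c['cx'])/c['fx']*d,(v-c['cy'])/c['fy']*d,d],-1)
    P=p@c['rotation'].T+c['eye'];P[d==0]=np.nan
    return P
E
python3 - <<'E'
from h import *
im=cv2.imread('pics/top0.png');P=world('top',np.load('pics/top0.npy'));z=P[...,2]
def rect(r,z0,z1,name):
    u0,u1,v0,v1=r;m=np.zeros(z.shape,bool);m[v0:v1,u0:u1]=1
    m&=(z>z0)&(z<z1)
    n,l,st,_=cv2.connectedComponentsWithStats(m.astype('u1'));m=l==1+np.argmax(st[1:,4])
    q=P[m][:,:2].astype('f4');print(name,cv2.minAreaRect(q),'med z',np.median(z[m]),m.sum(),q.mean(0))
rect((318,428,180,252),4,60,'tray');rect((318,428,175,252),125,170,'handle')
rect((120,275,180,290),25,55,'stand')
rect((255,300,115,165),100,260,'mallet');rect((255,290,165,200),40,100,'jar')
print('bench',np.nanmedian(z[300:330,200:270]))
hsv=cv2.cvtColor(im,cv2.COLOR_BGR2HSV)
cv2.imwrite('pics/c0.png',cv2.resize(im[170:260,310:435],None,fx=5,fy=5))
m=np.zeros(z.shape,bool);m[185:245,320:375]=1;m&=(im.max(-1)<95)&(z>30)
print('spindle dark px',np.argwhere(m).mean(0)[::-1],m.sum(),P[m].mean(0), P[m].max(0),cv2.minAreaRect(P[m][:,:2].astype('f4')))
# end boards
for a,b in((322,336),(405,425)):
    q=P[185:245,a:b].reshape(-1,3);q=q[(q[:,2]>40)&(q[:,2]<60)];print('end',cv2.minAreaRect(q[:,:2].astype('f4')),len(q))
E
```

```text
tray ((543.886962890625, -409.8738098144531), (173.93972778320312, 135.9990997314453), 2.090623140335083) med z 9.531444128692783 1612 [ 541.53766 -407.84958]
handle ((540.5686645507812, -303.01751708984375), (182.1028289794922, 19.78262710571289), 0.5437123775482178) med z 149.51298059207033 439 [ 539.35547 -301.7538 ]
stand ((476.6247253417969, 273.5434875488281), (373.3149719238281, 222.28115844726562), 78.9933853149414) med z 40.216719317097386 7389 [475.16684 272.1877 ]
mallet ((777.9869995117188, 6.828411102294922), (78.75714874267578, 85.17511749267578), 0.7706241607666016) med z 119.4520108102414 562 [773.1054     6.905358]
jar ((651.0401000976562, 30.144001007080078), (57.31673812866211, 59.575199127197266), 48.403141021728516) med z 73.94291168078837 282 [649.0917    30.217182]
bench 0.08796671190316374
spindle dark px [354.59968354 214.27056962] 632 [ 534.56416439 -246.18535246   74.58839282] [ 621.68625389 -209.4302351    94.19210881] ((535.0703735351562, -258.75494384765625), (172.40121459960938, 98.07119750976562), 0.4888906478881836)
end ((536.9148559570312, -150.8666534423828), (144.4751434326172, 7.019918918609619), 0.8220611810684204) 71
end ((542.5399169921875, -455.5316467285156), (149.33505249023438, 8.833573341369629), 0.13145095109939575) 118
```

View pics/c0.png

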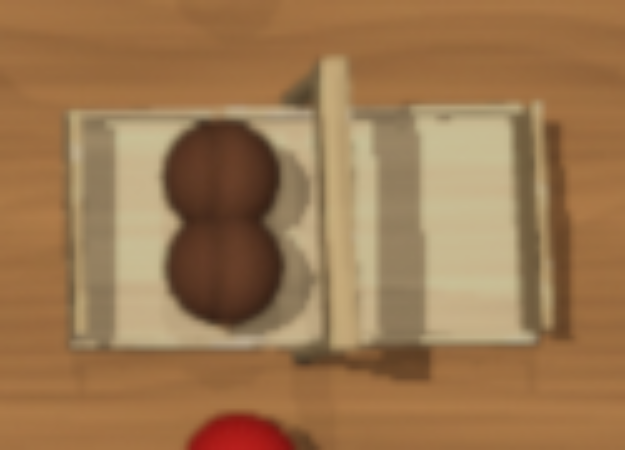

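The crop confirms it: the dark brown dumbbell lies on the tray floor at crop (223,222), on the +y side of the handle bar at crop (338,200). Tray centre is about (540,-303) with yaw +0.9°. Stand centre is (476.6,273.5) with yaw -11°. Next I move above the handle.

Emit:
play_rows:
  increments: [-3,-3.4,0,0,0,-0.02,1,-6,-6.7,0,0,0,-0.04,1,-9,-10,0,0,0,-0.06,1,-12,-13.3,0,0,0,-0.08,1,-15,-16.6,0,0,0,-0.1,1,-18,-20,0,0,0,-0.125,1,-21,-23.3,0,0,0,-0.15,1,-24,-26.6,0,0,0,-0.17,1,-27,-30,0,0,0,-0.19,1,-30,-33.3,0,0,0,-0.21,1,-33,-36.6,0,0,0,-0.23,1,-36,-40,0,0,0,-0.25,1,-39,-43.3,0,0,0,-0.27,1,-42,-46.6,0,0,0,-0.29,1,-45,-50,0,0,0,-0.31,1,-48,-53.3,0,0,0,-0.33,1,-51,-56.6,0,0,0,-0.36,1,-54,-60,0,0,0,-0.39,1,-57,-63.3,0,0,0,-0.41,1,-59,-65.5,0,0,0,-0.429,1]

```text
clock: 1.77
tcp_pos: [512.6, -221.4, 214.5]
ee_rot: [[-1.0, -0.015, -0.001], [-0.015, 1.0, 0.001], [0.001, 0.001, -1.0]]
force: [1.2, -0.4, 0.1]
opening: 87.4
grip_force: 0.0
```

```bash
cat >> h.py <<'E'
TH=(540.5,-303.)
def st():
    s=sensors.state();R=s['ee_rot'];print('t',s['clock'],'tcp',s['tcp_pos'].round(1),'F',s['force'].round(1),'M',s['ft_torque'].round(2),'open',round(s['opening'],1),round(s['grip_force'],1))
    print('yaw y-axis',np.degrees(np.arctan2(R[1,1],R[0,1])).round(2),'tilt(+y up, rad)',R[2,1].round(4),'zx',R[2,0].round(4));return s
E
python3 - <<'E'
from h import *
s=st();R=s['ee_rot'];print('to grasp (tool mm)',R.T@(np.array([540.5,-303,136])-s['tcp_pos']))
im,d=cams.get_image('top');cv2.imwrite('pics/t1.png',im);np.save('pics/t1.npy',d)
P=world('top',d);m=np.zeros(d.shape,bool);m[170:252,318:428]=1;m&=(P[...,2]>125)&(P[...,2]<160)
print(m.sum())
E
```

```text
t 1.7667 tcp [ 512.6 -221.4  214.5] F [ 1.2 -0.4  0.1] M [ 0.05 -0.03  0.01] open 87.4 0.0
yaw y-axis 90.83 tilt(+y up, rad) 0.0007 zx 0.0007
to grasp (tool mm) [-26.81264527 -82.01265807  78.38271408]
49
```

Emit:
play_rows:
  increments: [-0.6,-1.9,0,0,0,0,1,-1.2,-3.5,0,0,0,0,1,-1.2,-3.8,1,0,0,0,1,-1.2,-3.8,2,0,0,0,1,-1.2,-3.8,2,0,0,0,1,-1.2,-3.8,2,0,0,0,1]

```text
clock: 2.32
tcp_pos: [523.7, -255.1, 193.2]
ee_rot: [[-1.0, -0.015, -0.004], [-0.015, 1.0, 0.003], [0.004, 0.003, -1.0]]
force: [-0.6, -0.3, -0.1]
opening: 86.9
grip_force: 0.0
```

```bash
python3 - <<'E'
from h import *
s=st();R=s['ee_rot'];print('to grasp (tool mm)',R.T@(np.array([540.5,-303,136])-s['tcp_pos']))
a,_=cams.get_image('scene');b,_=cams.get_image('top')
cv2.imwrite('pics/p1.png',np.hstack([cv2.resize(a[120:270,90:290],(400,300)),cv2.resize(b[140:290,290:490],(400,300))]))
E
```

```text
t 2.3167 tcp [ 523.7 -255.1  193.2] F [-0.6 -0.3 -0.1] M [0.09 0.07 0.05] open 86.9 0.0
yaw y-axis 90.86 tilt(+y up, rad) 0.0032 zx 0.0037
to grasp (tool mm) [-16.32026905 -48.34265275  57.01163057]
```

View pics/p1.png

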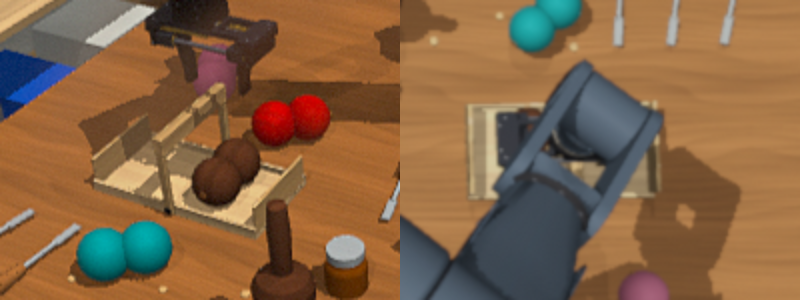

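Left crop: the gripper hangs behind the bar, with the spindle clearly visible at (227,172). Right crop: the arm hides the tray from above, so the scene camera will do the tracking. Next: align, descend, settle.

Emit:
play_rows:
  increments: [-0.5,-1.6,0,0,0,0,1,-1.1,-3.2,0,0,0,0,1,-1.6,-4.8,0,0,0,0,1,-1.6,-4.8,0,0,0,0,1,-1.6,-4.8,0.5,0,0,0,1,-1.6,-4.8,1.5,0,0,0,1,-1.6,-4.8,2.5,0,0,0,1,-1.6,-4.8,3.5,0,0,0,1,-1.6,-4.8,3.5,0,0,0,1,-1.6,-4.8,3.5,0,0,0,1,-1.6,-4.8,3.5,0,0,0,1]

```text
clock: 3.33
tcp_pos: [541.9, -304.8, 159.7]
ee_rot: [[-1.0, -0.015, -0.0], [-0.015, 1.0, 0.0], [0.0, 0.0, -1.0]]
force: [0.6, -0.1, 0.6]
opening: 87.0
grip_force: 0.0
```

```bash
python3 - <<'E'
from h import *
s=st();R=s['ee_rot'];print('to grasp (tool mm)',R.T@(np.array([540.5,-303,136])-s['tcp_pos']))
E
```

```text
t 3.3333 tcp [ 541.9 -304.8  159.7] F [ 0.6 -0.1  0.6] M [ 0.05 -0.   -0.  ] open 87.0 0.0
yaw y-axis 90.83 tilt(+y up, rad) 0.0002 zx 0.0002
to grasp (tool mm) [ 1.38639771  1.82283302 23.65743905]
```

Emit:
play_rows:
  increments: [0.1,0.2,0.8,0,0,0,1,0.1,0.2,1.6,0,0,0,1,0.1,0.2,2.35,0,0,0,0.4,0.1,0.2,2.35,0,0,0,0,0.1,0.2,2.35,0,0,0,-0.4,0.1,0.2,2.35,0,0,0,-0.5,0.1,0.2,2.35,0,0,0,-0.5,0.1,0.2,2.35,0,0,0,-0.55,0.1,0.2,2.35,0,0,0,-0.6,0.1,0.2,2.35,0,0,0,-0.7,0.1,0.2,2.35,0,0,0,-0.8,0.1,0.2,2.35,0,0,0,-1,0.1,0.2,2.35,0,0,0,-1,0.1,0.2,2.35,0,0,0,-1]
  newtons: 40

```text
clock: 4.5
tcp_pos: [540.9, -303.4, 136.5]
ee_rot: [[-1.0, -0.014, 0.0], [-0.014, 1.0, -0.001], [-0.0, -0.001, -1.0]]
force: [-0.6, -0.3, 0.0]
opening: 17.4
grip_force: 40.0
```

```bash
cat >> h.py <<'E'
def spin(save=None):
    """spindle centre offset along hand's y, in the tray frame hung below the TCP, from scene camera"""
    s=st();im,d=cams.get_image('scene')
    if save: cv2.imwrite(save,im)
    c=cams.calibration('scene');R=s['ee_rot'];tcp=s['tcp_pos']
    yv=np.array([R[0,1],R[1,1],0]);yv/=np.linalg.norm(yv);mid=tcp.copy();mid[2]-=136  # underside
    # shift of floor middle by hand tilt
    th=np.arctan2(R[2,1],R[1,1]);mid=mid+yv*(122*th)
    P=world('scene',d);hsv=cv2.cvtColor(im,cv2.COLOR_BGR2HSV)
    q=P-mid;y=q@yv;x=q@np.array([yv[1],-yv[0],0]);z=q[...,2]
    m=(abs(x)<80)&(abs(y)<125)&(z>22)&(z<95)&(im.max(-1)<110)&(hsv[...,1]>90)&((hsv[...,0]<20)|(hsv[...,0]>170))
    n,l,stt,_=cv2.connectedComponentsWithStats(m.astype('u1'));m=l==1+np.argmax(stt[1:,4])
    a,b=q[m],np.stack([x[m],y[m],z[m]],-1)
    # two 40 mm balls: least squares for y,z centre with x=+-30 (nearest ball)
    from scipy.optimize import least_squares
    f=lambda p:np.hypot(np.hypot(np.minimum(abs(b[:,0]-p[2]-30),abs(b[:,0]-p[2]+30)),b[:,1]-p[0]),b[:,2]-p[1])-40
    r=least_squares(f,[np.median(b[:,1]),48,0],loss='soft_l1')
    # floor slope of the tray: pale points low
    fl=(abs(x)<70)&(abs(y)<140)&(abs(z-8)<14)&(im.max(-1)>120)&(hsv[...,1]<140)
    A=np.c_[x[fl],y[fl],np.ones(fl.sum())];k=None
    if fl.sum()>50:
        w=np.ones(fl.sum(),bool)
        for _ in range(4):
            k=np.linalg.lstsq(A[w],z[fl][w],rcond=None)[0];e=abs(A@k-z[fl]);w=e<3
        k=k.round(4)
    print('SPINDLE y %.1f z %.1f x %.1f px %d rms %.1f'%(*r.x,m.sum(),np.sqrt(np.mean(r.fun**2))),'floor plane',k,fl.sum(),'pix',np.argwhere(m).mean(0)[::-1].round(0),'th %.4f'%th)
E
python3 - <<'E'
from h import *
spin('pics/s2.png');spin()
E
```

```text
t 4.5 tcp [ 540.9 -303.4  136.5] F [-0.6 -0.3  0. ] M [-0.09  0.09 -0.02] open 17.4 40.0
yaw y-axis 90.82 tilt(+y up, rad) -0.0007 zx -0.0001
SPINDLE y 53.1 z 45.4 x -2.6 px 791 rms 3.1 floor plane [ 5.0000e-04 -9.0000e-04  5.5907e+00] 1037 pix [203. 206.] th -0.0007
t 4.55 tcp [ 540.9 -303.5  136.5] F [-0.5 -1.  -0.6] M [-0.09  0.03 -0.05] open 17.3 40.0
yaw y-axis 90.81 tilt(+y up, rad) -0.0007 zx -0.0001
SPINDLE y 53.0 z 45.5 x -2.3 px 791 rms 3.4 floor plane [ 2.9000e-03 -5.0000e-04  5.3995e+00] 1041 pix [202. 206.] th -0.0007
```

View pics/s2.png

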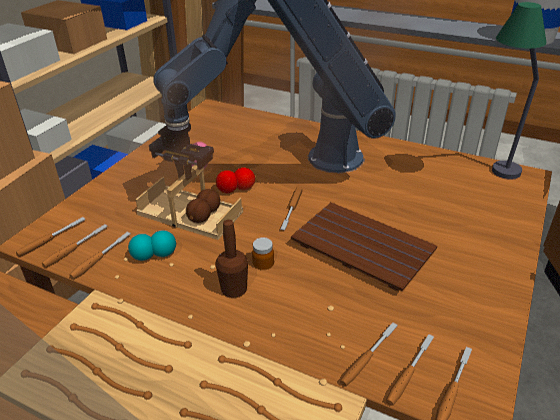

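The scene camera sees spindle and floor well: spindle at pixel (203,206), 53 mm off the middle, and the floor is level. Next I pre-tilt about the bushes and lift a little.

Emit:
play_rows:
  increments: [0,-0.07,0,-0.006,0,0,-1,0,-0.14,0,-0.012,0,0,-1,0,-0.21,0,-0.018,0,0,-1,0,-0.28,0,-0.023,0,0,-1,0,-0.28,0,-0.023,0,0,-1,0,-0.28,-0.2,-0.023,0,0,-1,0,-0.28,-0.6,-0.023,0,0,-1,0,-0.28,-1.2,-0.023,0,0,-1,0,-0.28,-1.8,-0.023,0,0,-1,0,-0.28,-2.4,-0.023,0,0,-1,0,-0.28,-2.8,-0.023,0,0,-1,0,-0.28,-3,-0.023,0,0,-1]

```text
clock: 5.6
tcp_pos: [541.3, -306.1, 167.4]
ee_rot: [[-1.0, -0.014, 0.001], [-0.014, 1.0, 0.022], [-0.001, 0.022, -1.0]]
force: [0.8, -0.7, -7.4]
opening: 17.3
grip_force: 40.1
```

```bash
python3 - <<'E'
from h import *
spin('pics/s3.png');spin();spin()
E
```

```text
t 5.6 tcp [ 541.3 -306.1  167.4] F [ 0.8 -0.7 -7.4] M [-0.27 -0.05  0.  ] open 17.3 40.1
yaw y-axis 90.82 tilt(+y up, rad) 0.0219 zx -0.0012
SPINDLE y 63.3 z 43.6 x -2.1 px 794 rms 3.1 floor plane [ 0.0057 -0.0256  5.2991] 1074 pix [204. 199.] th 0.0219
t 5.65 tcp [ 541.4 -306.2  167.5] F [-0.2  0.5 -8. ] M [-0.18 -0.01  0.02] open 17.3 40.1
yaw y-axis 90.82 tilt(+y up, rad) 0.0217 zx -0.0014
SPINDLE y 65.2 z 43.4 x -1.9 px 795 rms 3.0 floor plane [ 0.0056 -0.0257  5.1878] 1083 pix [205. 199.] th 0.0217
t 5.7 tcp [ 541.2 -306.1  167. ] F [ 0.2 -0.4 -6.8] M [-0.2  -0.04  0.03] open 17.3 40.1
yaw y-axis 90.82 tilt(+y up, rad) 0.0221 zx -0.001
SPINDLE y 67.0 z 43.2 x -1.8 px 793 rms 3.2 floor plane [ 0.0109 -0.0258  5.2881] 1074 pix [205. 200.] th 0.0221
```

Emit:
play_rows:
  increments: [0,0,0,-0.05,0,0,-1,0,0,0,-0.09,0,0,-1,0,0,0,-0.09,0,0,-1,0,0,0,-0.08,0,0,-1]

```text
clock: 6.08
tcp_pos: [540.8, -307.3, 165.8]
ee_rot: [[-1.0, -0.013, -0.001], [-0.013, 0.995, 0.1], [0.0, 0.1, -0.995]]
force: [0.7, -0.7, -6.9]
opening: 17.4
grip_force: 40.2
```

```bash
python3 - <<'E'
from h import *
spin();spin()
E
```

```text
t 6.0833 tcp [ 540.8 -307.3  165.8] F [ 0.7 -0.7 -6.9] M [-0.59 -0.03  0.05] open 17.4 40.2
yaw y-axis 90.75 tilt(+y up, rad) 0.1005 zx 0.0002
SPINDLE y 70.6 z 48.0 x -2.7 px 808 rms 2.8 floor plane [-2.6000e-03  3.5100e-02  5.8365e+00] 993 pix [209. 200.] th 0.1007
t 6.1333 tcp [ 540.7 -306.1  166. ] F [-0.1  0.8 -7.7] M [-0.39 -0.02 -0.  ] open 17.2 40.1
yaw y-axis 90.8 tilt(+y up, rad) 0.1007 zx 0.0005
SPINDLE y 68.0 z 48.9 x -2.1 px 814 rms 2.6 floor plane [-2.3000e-03  4.5900e-02  6.1957e+00] 967 pix [208. 199.] th 0.1009
```

```bash
sed -i "s/print('SPINDLE/out=(s['clock'],r.x[0],k[1],th);print('SPINDLE/; s/'th %.4f'%th)/'th %.4f'%th);return out/" h.py
cat >> h.py <<'E'
def plan(n=3,rows=6,w=2.0,s=None,target=0.):
    """measure n times, then print tilt schedule (rot x rad, y shift cm) for PD law on slope"""
    D=np.array([spin() for _ in range(n)]);t,y,k,th=D.T
    v=np.polyfit(t,y,1)[0]/1e3;y=np.polyval(np.polyfit(t,y,1),t[-1])/1e3;th0=th[-1]
    k=np.median(k);s=.4 if s is None else s;c=k-th0+s*y
    print('y %.1f v %.0f mm/s slope %.4f c %.4f sag/y %.2f'%(y*1e3,v*1e3,k,c,(th0-k)/y))
    h=th0;out=[]
    for i in range(rows):
        yp=y+v/12;a=-w*w*(yp-target)-2*w*v
        sl=-a/7.16
        if abs(v)>.004: sl-=.012*np.sign(v)
        elif abs(yp-target)>.005: sl+=.012*np.sign(yp-target)
        cmd=sl+s*yp-c;cmd=np.clip(cmd,h-.04,h+.04);out.append((i+1,round(-(cmd-th0),3),round(-12.2*(cmd-th0),2),round(y*1e3),round(v*1e3)))
        for _ in range(10):
            h+=(cmd-h)*(1/120)/.08;slope=h-s*y+c;aa=-7.16*slope-.086*np.tanh(v/.003);v+=aa/120;y+=v/120
    for o in out:print(o)
E
python3 -c "
from h import *
plan(2)"
```

```text
t 6.1833 tcp [ 540.6 -305.3  166.1] F [ 0.2  0.3 -7. ] M [-0.22  0.02 -0.  ] open 17.3 40.1
yaw y-axis 90.83 tilt(+y up, rad) 0.1024 zx 0.0008
SPINDLE y 65.1 z 49.6 x -2.3 px 818 rms 3.1 floor plane [-2.000e-04  5.490e-02  5.972e+00] 960 pix [208. 199.] th 0.1026
t 6.2333 tcp [ 540.6 -305.   166.2] F [-0.3  0.3 -7. ] M [-0.32 -0.03 -0.01] open 17.1 40.1
yaw y-axis 90.84 tilt(+y up, rad) 0.103 zx 0.0007
SPINDLE y 61.9 z 49.3 x -2.3 px 809 rms 2.8 floor plane [2.9000e-03 5.7000e-02 6.1353e+00] 956 pix [207. 199.] th 0.1032
y 61.9 v -65 mm/s slope 0.0559 c -0.0225 sag/y 0.76
(1, np.float64(0.04), np.float64(0.49), 62, -65)
(2, np.float64(0.067), np.float64(0.81), 56, -82)
(3, np.float64(0.076), np.float64(0.92), 49, -84)
(4, np.float64(0.077), np.float64(0.95), 42, -77)
(5, np.float64(0.076), np.float64(0.92), 36, -65)
(6, np.float64(0.073), np.float64(0.89), 31, -53)
```

Emit:
play_rows:
  increments: [0,0.49,0,0.04,0,0,-1,0,0.81,0,0.067,0,0,-1,0,0.92,0,0.075,0,0,-1,0,0.92,0,0.075,0,0,-1]

```text
clock: 6.62
tcp_pos: [540.5, -295.1, 167.4]
ee_rot: [[-1.0, -0.016, -0.001], [-0.016, 0.999, 0.029], [0.001, 0.029, -1.0]]
force: [-0.4, 0.3, -7.7]
opening: 17.2
grip_force: 40.0
```

```bash
python3 -c "
from h import *
plan(3)"
```

```text
t 6.6167 tcp [ 540.5 -295.1  167.4] F [-0.4  0.3 -7.7] M [-0.18  0.03 -0.  ] open 17.2 40.0
yaw y-axis 90.9 tilt(+y up, rad) 0.0292 zx 0.0008
SPINDLE y 31.2 z 45.1 x -2.5 px 799 rms 3.2 floor plane [ 5.2000e-03 -4.6000e-03  5.7038e+00] 1065 pix [199. 197.] th 0.0292
t 6.6667 tcp [ 540.8 -296.   167.4] F [ 0.  -0.4 -7.9] M [-0.2  -0.1  -0.01] open 17.2 40.0
yaw y-axis 90.87 tilt(+y up, rad) 0.0285 zx 0.0002
SPINDLE y 29.6 z 45.2 x -1.9 px 789 rms 2.7 floor plane [ 9.0000e-03 -1.7000e-03  5.2301e+00] 1054 pix [198. 197.] th 0.0285
t 6.7167 tcp [ 540.9 -296.6  167.4] F [ 0.4 -0.6 -7.1] M [-0.14 -0.07 -0.02] open 17.3 40.0
yaw y-axis 90.84 tilt(+y up, rad) 0.0281 zx -0.0002
SPINDLE y 27.5 z 45.0 x -1.9 px 797 rms 2.8 floor plane [9.8000e-03 1.2000e-03 5.5148e+00] 1048 pix [198. 197.] th 0.0281
y 27.5 v -37 mm/s slope -0.0017 c -0.0188 sag/y 1.08
(1, np.float64(-0.005), np.float64(-0.07), 28, -37)
(2, np.float64(-0.007), np.float64(-0.08), 25, -31)
(3, np.float64(-0.007), np.float64(-0.09), 22, -26)
(4, np.float64(-0.007), np.float64(-0.09), 20, -23)
(5, np.float64(-0.007), np.float64(-0.08), 19, -21)
(6, np.float64(-0.006), np.float64(-0.08), 17, -20)
```

Emit:
play_rows:
  increments: [0,-0.06,0,-0.005,0,0,-1,0,-0.08,0,-0.007,0,0,-1,0,-0.09,0,-0.007,0,0,-1,0,-0.09,0,-0.007,0,0,-1]

```text
clock: 7.1
tcp_pos: [540.7, -298.1, 167.2]
ee_rot: [[-1.0, -0.014, -0.001], [-0.014, 0.999, 0.035], [0.0, 0.035, -0.999]]
force: [0.0, -0.1, -7.1]
opening: 17.3
grip_force: 40.0
```

```bash
python3 -c "
from h import *
plan(3)"
```

```text
t 7.1 tcp [ 540.7 -298.1  167.2] F [ 0.  -0.1 -7.1] M [-0.14 -0.    0.04] open 17.3 40.0
yaw y-axis 90.78 tilt(+y up, rad) 0.0351 zx 0.0
SPINDLE y 15.4 z 45.3 x -2.3 px 788 rms 2.9 floor plane [3.4000e-03 1.3800e-02 5.4837e+00] 1030 pix [194. 196.] th 0.0352
t 7.15 tcp [ 540.7 -297.9  167.1] F [ 0.5 -0.1 -7.4] M [-0.13 -0.02  0.06] open 17.3 40.0
yaw y-axis 90.78 tilt(+y up, rad) 0.0352 zx 0.0001
SPINDLE y 13.8 z 45.5 x -2.3 px 792 rms 2.8 floor plane [4.5000e-03 1.2500e-02 5.5946e+00] 1035 pix [194. 196.] th 0.0352
t 7.2 tcp [ 540.7 -297.8  167.2] F [ 0.1 -0.1 -6.4] M [-0.12 -0.05 -0.01] open 17.0 40.0
yaw y-axis 90.79 tilt(+y up, rad) 0.0353 zx 0.0002
SPINDLE y 12.8 z 45.6 x -2.5 px 789 rms 2.9 floor plane [3.2000e-03 1.3100e-02 5.4682e+00] 1035 pix [194. 196.] th 0.0353
y 12.7 v -26 mm/s slope 0.0131 c -0.0171 sag/y 1.75
(1, np.float64(0.01), np.float64(0.13), 13, -26)
(2, np.float64(0.011), np.float64(0.14), 11, -24)
(3, np.float64(0.011), np.float64(0.13), 9, -20)
(4, np.float64(0.009), np.float64(0.11), 7, -16)
(5, np.float64(0.008), np.float64(0.1), 6, -12)
(6, np.float64(0.007), np.float64(0.08), 5, -9)
```

Emit:
play_rows:
  increments: [0,0.12,0,0.01,0,0,-1,0,0.13,0,0.011,0,0,-1,0,0.14,0,0.012,0,0,-1,0,0.16,0,0.013,0,0,-1,0,0.18,0,0.015,0,0,-1,0,0.2,0,0.016,0,0,-1,0,0.2,0,0.016,0,0,-1]

```text
clock: 7.83
tcp_pos: [540.8, -295.5, 167.4]
ee_rot: [[-1.0, -0.014, -0.0], [-0.014, 1.0, 0.019], [0.0, 0.019, -1.0]]
force: [-0.0, 0.0, -6.7]
opening: 17.4
grip_force: 40.0
```

```bash
python3 -c "
from h import *
plan(3)"
```

```text
t 7.8333 tcp [ 540.8 -295.5  167.4] F [-0.   0.  -6.7] M [-0.03 -0.07 -0.  ] open 17.4 40.0
yaw y-axis 90.82 tilt(+y up, rad) 0.019 zx 0.0
SPINDLE y 1.9 z 45.3 x -1.8 px 765 rms 3.0 floor plane [2.8000e-03 4.3000e-03 5.4781e+00] 1071 pix [191. 195.] th 0.0190
t 7.8833 tcp [ 540.7 -295.5  167.3] F [-0.2  0.3 -7.1] M [-0.04 -0.03  0.04] open 17.4 40.0
yaw y-axis 90.81 tilt(+y up, rad) 0.0191 zx 0.0001
SPINDLE y 1.8 z 45.3 x -2.5 px 769 rms 3.0 floor plane [-2.5000e-03  4.2000e-03  5.7134e+00] 1077 pix [191. 195.] th 0.0191
t 7.9333 tcp [ 540.8 -295.6  167.4] F [ 0.3  1.4 -7.6] M [-0.08  0.   -0.  ] open 17.3 40.0
yaw y-axis 90.81 tilt(+y up, rad) 0.0191 zx -0.0
SPINDLE y 1.5 z 45.1 x -1.9 px 767 rms 2.9 floor plane [4.900e-03 2.800e-03 5.519e+00] 1087 pix [191. 195.] th 0.0191
y 1.5 v -5 mm/s slope 0.0042 c -0.0143 sag/y 9.93
(1, np.float64(-0.006), np.float64(-0.07), 1, -5)
(2, np.float64(0.005), np.float64(0.07), 1, -3)
(3, np.float64(0.004), np.float64(0.05), 1, -1)
(4, np.float64(0.004), np.float64(0.05), 1, 0)
(5, np.float64(0.004), np.float64(0.05), 1, 0)
(6, np.float64(0.004), np.float64(0.05), 1, 0)
```

Spindle is at rest 1.5 mm from the middle. Next I lift smoothly to carrying height.

Emit:
play_rows:
  increments: [0,0.02,-0.1,0.002,0,0,-1,0,0.04,-0.4,0.003,0,0,-1,0,0.05,-0.9,0.003,0,0,-1,0,0.06,-1.5,0.003,0,0,-1,0,0.07,-2.2,0.003,0,0,-1,0,0.09,-3,0.003,0,0,-1,0,0.1,-3.9,0.003,0,0,-1,0,0.12,-4.8,0.003,0,0,-1,0,0.14,-5.6,0.003,0,0,-1,0,0.15,-6.3,0.003,0,0,-1,0,0.16,-6.9,0.003,0,0,-1,0,0.18,-7.4,0.003,0,0,-1,0,0.19,-7.8,0.003,0,0,-1,0,0.19,-8,0.003,0,0,-1,0,0.19,-8,0.003,0,0,-1]

```text
clock: 9.23
tcp_pos: [540.9, -295.4, 247.8]
ee_rot: [[-1.0, -0.014, 0.0], [-0.014, 1.0, 0.016], [-0.0, 0.016, -1.0]]
force: [-0.2, -0.6, -7.6]
opening: 17.2
grip_force: 40.0
```

```bash
python3 - <<'E'
from h import *
D=[spin(),spin()]
s=sensors.state();R0=s['ee_rot'];p0=s['tcp_pos']
from scipy.spatial.transform import Rotation as Ro
yaw0=np.arctan2(R0[1,1],R0[0,1]);dyaw=np.radians(79)-yaw0
goal=np.array([476.6,273.5,p0[2]]);N=100
f=lambda i:(lambda t:10*t**3-15*t**4+6*t**5)(i/N)
R=lambda i:(Ro.from_rotvec([0,0,dyaw*f(i)]).as_matrix()@R0)
P=lambda i:p0+(goal-p0)*f(i)
for c in range(5):
    o=[]
    for i in range(20*c+1,20*c+21):
        d=R(20*c).T@(P(i)-P(20*c))/10;r=Ro.from_matrix(R(20*c).T@R(i)).as_rotvec()
        o.append('%.2f, %.2f, %.2f, %.3f, 0, %.3f, -1'%(d[0],d[1],d[2],r[0],r[2]))
    print(c,', '.join(o).replace('-0.00,','0,').replace('0.000','0').replace('0.00,','0,'))
E
```

```text
t 9.2333 tcp [ 540.9 -295.4  247.8] F [-0.2 -0.6 -7.6] M [-0.04 -0.03 -0.01] open 17.2 40.0
yaw y-axis 90.81 tilt(+y up, rad) 0.0155 zx -0.0005
SPINDLE y 1.9 z 45.2 x -2.1 px 704 rms 2.9 floor plane [ 3.4000e-03 -0.0000e+00  5.7369e+00] 1066 pix [188. 174.] th 0.0155
t 9.2833 tcp [ 540.7 -295.2  247.3] F [ 0.1 -0.  -7.4] M [-0.01 -0.06  0.  ] open 17.2 40.0
yaw y-axis 90.82 tilt(+y up, rad) 0.016 zx 0.0
SPINDLE y 1.4 z 45.3 x -1.8 px 706 rms 2.8 floor plane [7.9000e-03 1.2000e-03 5.5516e+00] 1070 pix [188. 175.] th 0.0160
0 0, 0, 0, -0, 0, 0, -1, 0, 0, 0, -0, 0, 0, -1, 0, 0.01, 0, -0, 0, 0, -1, 0, 0.03, 0, -0, 0, 0, -1, 0.01, 0.07, 0, -0, 0, 0, -1, 0.01, 0.11, 0, -0, 0, 0, -1, 0.02, 0.18, 0, -0, 0, 0.001, -1, 0.03, 0.26, 0, -0, 0, 0.001, -1, 0.04, 0.36, 0.01, -0, 0, 0.001, -1, 0.05, 0.49, 0.01, -0, 0, 0.002, -1, 0.06, 0.64, 0.01, -0, 0, 0.002, -1, 0.08, 0.82, 0.01, -0, 0, 0.003, -1, 0.10, 1.02, 0.02, -0, 0, 0.004, -1, 0.12, 1.25, 0.02, -0, 0, 0.005, -1, 0.15, 1.52, 0.03, -0, 0, 0.005, -1, 0.18, 1.81, 0.03, -0, 0, 0.007, -1, 0.21, 2.13, 0.04, -0, 0, 0.008, -1, 0.24, 2.49, 0.04, -0, 0,
[... 2291 characters left out ...]
-0, 0, 0.002, -1, 0.23, 0.78, 0.01, -0, 0, 0.003, -1, 0.34, 1.12, 0.02, -0, 0, 0.004, -1, 0.43, 1.43, 0.02, -0, 0, 0.005, -1, 0.52, 1.72, 0.03, -0, 0, 0.006, -1, 0.59, 1.97, 0.03, -0, 0, 0.007, -1, 0.66, 2.19, 0.04, -0, 0, 0.008, -1, 0.72, 2.39, 0.04, -0, 0, 0.009, -1, 0.77, 2.56, 0.04, -0, 0, 0.010, -1, 0.81, 2.70, 0.05, -0, 0, 0.010, -1, 0.85, 2.83, 0.05, -0, 0, 0.011, -1, 0.88, 2.93, 0.05, -0, 0, 0.011, -1, 0.90, 3.00, 0.05, -0, 0, 0.011, -1, 0.92, 3.07, 0.05, -0, 0, 0.012, -1, 0.94, 3.11, 0.05, -0, 0, 0.012, -1, 0.94, 3.14, 0.05, -0, 0, 0.012, -1, 0.95, 3.16, 0.05, -0, 0, 0.012, -1, 0.95, 3.17, 0.05, -0, 0, 0.012, -1, 0.95, 3.17, 0.05, -0, 0, 0.012, -1, 0.95, 3.17, 0.05, -0, 0, 0.012, -1
```

Emit:
play_rows:
  increments: [0,0.01,0,0,0,0,-1,0,0.03,0,0,0,0,-1,0.01,0.07,0,0,0,0,-1,0.01,0.11,0,0,0,0,-1,0.02,0.18,0,0,0,0.001,-1,0.03,0.26,0,0,0,0.001,-1,0.04,0.36,0.01,0,0,0.001,-1,0.05,0.49,0.01,0,0,0.002,-1,0.06,0.64,0.01,0,0,0.002,-1,0.08,0.82,0.01,0,0,0.003,-1,0.1,1.02,0.02,0,0,0.004,-1,0.12,1.25,0.02,0,0,0.005,-1,0.15,1.52,0.03,0,0,0.005,-1,0.18,1.81,0.03,0,0,0.007,-1,0.21,2.13,0.04,0,0,0.008,-1,0.24,2.49,0.04,0,0,0.009,-1,0.28,2.88,0.05,0,0,0.01,-1,0.32,3.3,0.05,0,0,0.012,-1]

```text
clock: 10.83
tcp_pos: [537.0, -261.9, 247.4]
ee_rot: [[-1.0, -0.002, -0.0], [-0.002, 1.0, 0.016], [0.0, 0.016, -1.0]]
force: [-0.8, -0.2, -8.4]
opening: 17.2
grip_force: 40.0
```

Emit:
play_rows:
  increments: [0.05,0.45,0.01,0,0,0.002,-1,0.1,0.94,0.02,0,0,0.003,-1,0.16,1.46,0.02,0,0,0.005,-1,0.22,2.01,0.03,0,0,0.007,-1,0.29,2.59,0.04,0,0,0.009,-1,0.35,3.21,0.05,0,0,0.012,-1,0.43,3.86,0.06,0,0,0.014,-1,0.5,4.53,0.08,0,0,0.016,-1,0.58,5.24,0.09,0,0,0.019,-1,0.66,5.98,0.1,0,0,0.022,-1,0.74,6.75,0.11,0,0,0.024,-1,0.83,7.54,0.12,0,0,0.027,-1,0.92,8.36,0.14,0,0,0.03,-1,1.02,9.21,0.15,0,0,0.033,-1,1.11,10.08,0.17,0,0,0.037,-1,1.21,10.97,0.18,0,0,0.04,-1,1.31,11.89,0.2,0,0,0.043,-1,1.41,12.83,0.21,0,0,0.046,-1,1.52,13.78,0.23,0,0,0.05,-1,1.63,14.76,0.24,0,0,0.053,-1]

```text
clock: 12.5
tcp_pos: [520.3, -113.7, 247.4]
ee_rot: [[-0.999, 0.051, -0.0], [0.051, 0.999, 0.016], [0.001, 0.016, -1.0]]
force: [0.3, 0.6, -7.6]
opening: 17.1
grip_force: 40.0
```

Emit:
play_rows:
  increments: [0.16,0.98,0.02,0,0,0.004,-1,0.33,1.98,0.03,0,0,0.007,-1,0.49,2.99,0.05,0,0,0.011,-1,0.66,4.02,0.07,0,0,0.015,-1,0.83,5.05,0.08,0,0,0.018,-1,1,6.09,0.1,0,0,0.022,-1,1.18,7.14,0.12,0,0,0.026,-1,1.35,8.19,0.14,0,0,0.03,-1,1.52,9.25,0.15,0,0,0.034,-1,1.7,10.31,0.17,0,0,0.038,-1,1.87,11.36,0.19,0,0,0.041,-1,2.05,12.42,0.21,0,0,0.045,-1,2.22,13.47,0.22,0,0,0.049,-1,2.39,14.52,0.24,0,0,0.053,-1,2.56,15.56,0.26,0,0,0.057,-1,2.74,16.59,0.28,0,0,0.061,-1,2.9,17.62,0.29,0,0,0.064,-1,3.07,18.63,0.31,0,0,0.068,-1,3.23,19.63,0.33,0,0,0.072,-1,3.4,20.61,0.34,0,0,0.075,-1]

```text
clock: 14.17
tcp_pos: [496.8, 93.9, 247.3]
ee_rot: [[-0.992, 0.126, -0.0], [0.126, 0.992, 0.016], [0.002, 0.016, -1.0]]
force: [0.3, -0.2, -7.9]
opening: 17.3
grip_force: 40.0
```

Emit:
play_rows:
  increments: [0.23,0.95,0.02,0,0,0.004,-1,0.46,1.89,0.03,0,0,0.007,-1,0.68,2.8,0.05,0,0,0.01,-1,0.9,3.7,0.06,0,0,0.014,-1,1.11,4.57,0.08,0,0,0.017,-1,1.32,5.42,0.09,0,0,0.02,-1,1.52,6.25,0.1,0,0,0.023,-1,1.72,7.05,0.12,0,0,0.026,-1,1.91,7.83,0.13,0,0,0.029,-1,2.09,8.58,0.14,0,0,0.032,-1,2.26,9.3,0.15,0,0,0.034,-1,2.43,9.99,0.17,0,0,0.037,-1,2.59,10.66,0.18,0,0,0.04,-1,2.75,11.29,0.19,0,0,0.042,-1,2.89,11.89,0.2,0,0,0.044,-1,3.03,12.46,0.21,0,0,0.046,-1,3.16,13,0.22,0,0,0.048,-1,3.29,13.51,0.22,0,0,0.05,-1,3.4,13.98,0.23,0,0,0.052,-1,3.51,14.43,0.24,0,0,0.053,-1]

```text
clock: 15.83
tcp_pos: [480.2, 240.9, 247.2]
ee_rot: [[-0.984, 0.178, -0.0], [0.178, 0.984, 0.016], [0.003, 0.016, -1.0]]
force: [0.1, 0.0, -8.0]
opening: 17.0
grip_force: 40.0
```

Emit:
play_rows:
  increments: [0.12,0.41,0.01,0,0,0.002,-1,0.23,0.78,0.01,0,0,0.003,-1,0.34,1.12,0.02,0,0,0.004,-1,0.43,1.43,0.02,0,0,0.005,-1,0.52,1.72,0.03,0,0,0.006,-1,0.59,1.97,0.03,0,0,0.007,-1,0.66,2.19,0.04,0,0,0.008,-1,0.72,2.39,0.04,0,0,0.009,-1,0.77,2.56,0.04,0,0,0.01,-1,0.81,2.7,0.05,0,0,0.01,-1,0.85,2.83,0.05,0,0,0.011,-1,0.88,2.93,0.05,0,0,0.011,-1,0.9,3,0.05,0,0,0.011,-1,0.92,3.07,0.05,0,0,0.012,-1,0.94,3.12,0.05,0,0,0.012,-1,0.95,3.17,0.05,0,0,0.012,-1]

```text
clock: 17.17
tcp_pos: [476.5, 273.3, 247.3]
ee_rot: [[-0.982, 0.19, -0.0], [0.19, 0.982, 0.016], [0.003, 0.016, -1.0]]
force: [-0.8, 0.5, -7.4]
opening: 17.1
grip_force: 40.0
```

```bash
python3 -c "
from h import *
plan(3)"
```

```text
t 17.1667 tcp [476.5 273.3 247.3] F [-0.8  0.5 -7.4] M [-0.03  0.01  0.02] open 17.1 40.0
yaw y-axis 79.06 tilt(+y up, rad) 0.0156 zx 0.0033
SPINDLE y 1.5 z 45.3 x -2.3 px 903 rms 2.4 floor plane [ 3.000e-04 -7.000e-04  5.612e+00] 1783 pix [370. 209.] th 0.0159
t 17.2167 tcp [476.5 273.5 247.3] F [ 0.4  0.3 -7.5] M [-0.03 -0.04  0.03] open 17.5 40.0
yaw y-axis 79.06 tilt(+y up, rad) 0.0158 zx 0.0033
SPINDLE y 1.6 z 45.3 x -2.2 px 900 rms 2.5 floor plane [-9.0000e-04  1.7000e-03  5.6942e+00] 1779 pix [370. 209.] th 0.0161
t 17.2667 tcp [476.5 273.4 247.3] F [ 0.7 -0.1 -8.1] M [0.   0.01 0.01] open 17.4 40.0
yaw y-axis 79.07 tilt(+y up, rad) 0.0157 zx 0.0032
SPINDLE y 1.7 z 45.2 x -1.7 px 905 rms 2.5 floor plane [-1.200e-03  2.800e-03  5.648e+00] 1793 pix [370. 209.] th 0.0160
y 1.7 v 2 mm/s slope 0.0017 c -0.0136 sag/y 8.51
(1, np.float64(-0.001), np.float64(-0.01), 2, 2)
(2, np.float64(0.001), np.float64(0.01), 2, 0)
(3, np.float64(0.001), np.float64(0.01), 2, 0)
(4, np.float64(0.001), np.float64(0.01), 2, 0)
(5, np.float64(0.001), np.float64(0.01), 2, 0)
(6, np.float64(0.001), np.float64(0.01), 2, 0)
```

The spindle has not moved. I hold over the stand for about 4.5 s.

Emit:
play_rows:
  increments: [0,0,0,0,0,0,-1,0,0,0,0,0,0,-1,0,0,0,0,0,0,-1,0,0,0,0,0,0,-1,0,0,0,0,0,0,-1,0,0,0,0,0,0,-1,0,0,0,0,0,0,-1,0,0,0,0,0,0,-1,0,0,0,0,0,0,-1,0,0,0,0,0,0,-1,0,0,0,0,0,0,-1,0,0,0,0,0,0,-1,0,0,0,0,0,0,-1,0,0,0,0,0,0,-1,0,0,0,0,0,0,-1,0,0,0,0,0,0,-1,0,0,0,0,0,0,-1,0,0,0,0,0,0,-1]

```text
clock: 18.82
tcp_pos: [476.6, 273.4, 247.3]
ee_rot: [[-0.982, 0.19, -0.0], [0.19, 0.982, 0.016], [0.003, 0.016, -1.0]]
force: [-0.8, -0.4, -7.9]
opening: 17.5
grip_force: 40.0
```

Emit:
play_rows:
  increments: [0,0,0,0,0,0,-1,0,0,0,0,0,0,-1,0,0,0,0,0,0,-1,0,0,0,0,0,0,-1,0,0,0,0,0,0,-1,0,0,0,0,0,0,-1,0,0,0,0,0,0,-1,0,0,0,0,0,0,-1,0,0,0,0,0,0,-1,0,0,0,0,0,0,-1,0,0,0,0,0,0,-1,0,0,0,0,0,0,-1,0,0,0,0,0,0,-1,0,0,0,0,0,0,-1,0,0,0,0,0,0,-1,0,0,0,0,0,0,-1,0,0,0,0,0,0,-1,0,0,0,0,0,0,-1]

```text
clock: 20.32
tcp_pos: [476.5, 273.4, 247.3]
ee_rot: [[-0.982, 0.19, -0.0], [0.19, 0.982, 0.016], [0.003, 0.016, -1.0]]
force: [0.8, 0.2, -7.9]
opening: 17.2
grip_force: 40.0
```

Emit:
play_rows:
  increments: [0,0,0,0,0,0,-1,0,0,0,0,0,0,-1,0,0,0,0,0,0,-1,0,0,0,0,0,0,-1,0,0,0,0,0,0,-1,0,0,0,0,0,0,-1,0,0,0,0,0,0,-1,0,0,0,0,0,0,-1,0,0,0,0,0,0,-1,0,0,0,0,0,0,-1,0,0,0,0,0,0,-1,0,0,0,0,0,0,-1,0,0,0,0,0,0,-1,0,0,0,0,0,0,-1,0,0,0,0,0,0,-1,0,0,0,0,0,0,-1,0,0,0,0,0,0,-1,0,0,0,0,0,0,-1]

```text
clock: 21.82
tcp_pos: [476.5, 273.4, 247.3]
ee_rot: [[-0.982, 0.19, -0.0], [0.19, 0.982, 0.016], [0.003, 0.016, -1.0]]
force: [-0.2, -0.2, -6.4]
opening: 17.8
grip_force: 40.0
```

```bash
python3 - <<'E'
from h import *
spin('pics/s5.png')
im,d=cams.get_image('top');P=world('top',d);z=P[...,2]
# tray rectangle as seen at end boards / side walls level from scene depth
im,d=cams.get_image('scene');P=world('scene',d);s=sensors.state();z=P[...,2]-(s['tcp_pos'][2]-136)
hs=cv2.cvtColor(im,cv2.COLOR_BGR2HSV)
m=(z>2)&(z<58)&(abs(P[...,0]-476)<190)&(abs(P[...,1]-273)<220)&(im.max(-1)>110)&(hs[...,1]<150)
n,l,st_,_=cv2.connectedComponentsWithStats(m.astype('u1'));m=l==1+np.argmax(st_[1:,4])
print(cv2.minAreaRect(P[m][:,:2].astype('f4')),m.sum())
E
```

```text
t 21.8167 tcp [476.5 273.4 247.3] F [-0.2 -0.2 -6.4] M [-0.06  0.01  0.01] open 17.8 40.0
yaw y-axis 79.07 tilt(+y up, rad) 0.0156 zx 0.0033
SPINDLE y 1.5 z 45.3 x -2.0 px 902 rms 2.4 floor plane [2.5000e-03 1.0000e-03 5.6837e+00] 1794 pix [370. 209.] th 0.0159
((491.26904296875, 344.00347900390625), (170.12026977539062, 176.63662719726562), 79.92449951171875) 1668
```

View pics/s5.png

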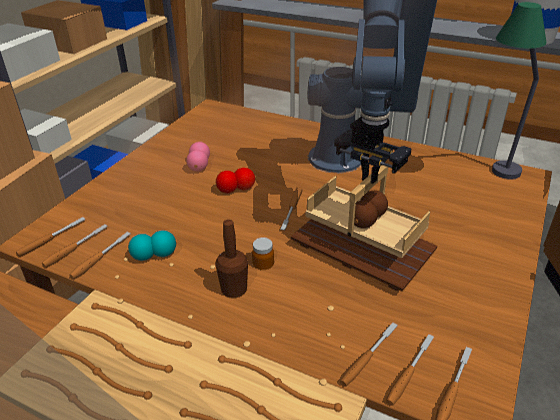

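The tray is level above the stand, with the spindle at pixel (370,209) under the bar and nothing disturbed. Now I lower it smoothly to about 8 mm above the top, then slowly to contact.

Emit:
play_rows:
  increments: [0,0,0.1,0,0,0,-1,0,0,0.3,0,0,0,-1,0,-0.01,0.6,0,0,0,-1,0,-0.02,1,0,0,0,-1,0,-0.02,1.4,0,0,0,-1,0,-0.03,1.8,0,0,0,-1,0,-0.04,2.2,0,0,0,-1,0,-0.04,2.6,0,0,0,-1,0,-0.05,3,0,0,0,-1,0,-0.06,3.4,0,0,0,-1,0,-0.06,3.8,0,0,0,-1,0,-0.07,4.2,0,0,0,-1,0,-0.07,4.6,0,0,0,-1,0,-0.08,5,0,0,0,-1,0,-0.08,5.35,0,0,0,-1,0,-0.09,5.65,0,0,0,-1,0,-0.09,5.9,0,0,0,-1,0,-0.1,6.1,0,0,0,-1,0,-0.1,6.25,0,0,0,-1,0,-0.1,6.3,0,0,0,-1]

```text
clock: 23.63
tcp_pos: [476.3, 273.4, 184.1]
ee_rot: [[-0.982, 0.19, -0.0], [0.19, 0.982, 0.016], [0.003, 0.016, -1.0]]
force: [0.5, 0.5, -6.4]
opening: 17.2
grip_force: 40.0
```

Emit:
play_rows:
  increments: [0,0,0.04,0,0,0,-1,0,0,0.1,0,0,0,-1,0,0,0.17,0,0,0,-1,0,0,0.24,0,0,0,-1,0,0,0.31,0,0,0,-1,0,0,0.38,0,0,0,-1,0,0,0.45,0,0,0,-1,0,0,0.51,0,0,0,-1,0,0,0.56,0,0,0,-1,0,0,0.6,0,0,0,-1,0,0,0.6,0,0,0,-1]

```text
clock: 24.55
tcp_pos: [476.3, 273.4, 178.2]
ee_rot: [[-0.982, 0.19, -0.0], [0.19, 0.982, 0.016], [0.003, 0.016, -1.0]]
force: [-0.7, -0.1, -7.0]
opening: 17.0
grip_force: 40.0
```

```bash
python3 -c "
from h import *
spin();spin()"
```

```text
t 24.55 tcp [476.3 273.4 178.2] F [-0.7 -0.1 -7. ] M [-0.    0.   -0.04] open 17.0 40.0
yaw y-axis 79.07 tilt(+y up, rad) 0.0156 zx 0.0034
SPINDLE y 1.8 z 45.2 x -2.6 px 862 rms 2.6 floor plane [ 3.9000e-03 -3.0000e-04  5.5884e+00] 1776 pix [368. 228.] th 0.0158
t 24.6 tcp [476.3 273.5 178.2] F [-0.3 -0.4 -7.5] M [-0.05  0.02 -0.01] open 17.5 40.0
yaw y-axis 79.07 tilt(+y up, rad) 0.0156 zx 0.0034
SPINDLE y 1.6 z 45.3 x -2.3 px 860 rms 2.6 floor plane [-8.0000e-04  7.0000e-04  5.6427e+00] 1794 pix [368. 228.] th 0.0159
```

Emit:
play_rows:
  increments: [0,0,0.05,0,0,0,-1,0,0,0.1,0,0,0,-1,0,0,0.14,0,0,0,-1,0,0,0.17,0,0,0,-1,0,0,0.2,0,0,0,-1,0,0,0.2,0,0,0,-1]

```text
clock: 25.15
tcp_pos: [476.2, 273.6, 176.5]
ee_rot: [[-0.982, 0.19, -0.0], [0.19, 0.982, 0.016], [0.003, 0.016, -1.0]]
force: [-1.7, 0.6, -4.5]
opening: 17.0
grip_force: 40.0
```

```bash
python3 -c "
from h import *
spin();spin()"
```

```text
t 25.15 tcp [476.2 273.6 176.5] F [-1.7  0.6 -4.5] M [0.   0.17 0.05] open 17.0 40.0
yaw y-axis 79.07 tilt(+y up, rad) 0.0158 zx 0.0034
SPINDLE y 1.7 z 45.2 x -2.4 px 850 rms 2.6 floor plane [-1.9000e-03 -7.0000e-04  5.6378e+00] 1775 pix [368. 228.] th 0.0161
t 25.2 tcp [476.2 273.6 176.5] F [-1.9  0.1 -4.5] M [0.06 0.2  0.02] open 17.0 40.0
yaw y-axis 79.07 tilt(+y up, rad) 0.0157 zx 0.0035
SPINDLE y 1.4 z 45.3 x -2.2 px 856 rms 2.6 floor plane [-3.000e-04 -1.600e-03  5.586e+00] 1774 pix [368. 228.] th 0.0160
```

Emit:
play_rows:
  increments: [0,0,0.03,0,-0.001,0,-1,0,0,0.06,0,-0.002,0,-1,0,0,0.09,0,-0.003,0,-1,0,0,0.11,0,-0.003,0,-1,0,0,0.11,0,-0.003,0,-1,0,0,0.11,0,-0.003,0,-1]

```text
clock: 25.75
tcp_pos: [476.3, 273.8, 176.4]
ee_rot: [[-0.982, 0.19, 0.003], [0.19, 0.982, 0.016], [-0.0, 0.016, -1.0]]
force: [-4.2, 0.2, 5.9]
opening: 17.8
grip_force: 40.1
```

```bash
python3 -c "
from h import *
spin();spin()"
```

```text
t 25.75 tcp [476.3 273.8 176.4] F [-4.2  0.2  5.9] M [-0.05  0.68  0.04] open 17.8 40.1
yaw y-axis 79.07 tilt(+y up, rad) 0.0164 zx -0.0003
SPINDLE y 0.8 z 45.3 x -2.1 px 854 rms 2.6 floor plane [ 1.1000e-03 -4.0000e-04  5.7545e+00] 1779 pix [368. 228.] th 0.0167
t 25.8 tcp [476.3 273.8 176.4] F [-2.8 -0.1  5.3] M [-0.03  0.73 -0.02] open 17.2 40.1
yaw y-axis 79.07 tilt(+y up, rad) 0.0164 zx -0.0003
SPINDLE y 0.9 z 45.6 x -2.5 px 850 rms 2.6 floor plane [6.000e-04 8.000e-04 5.792e+00] 1771 pix [368. 228.] th 0.0167
```

Emit:
play_rows:
  increments: [0,0,-0.02,0,0.001,0,-1,0,0,-0.04,0,0.002,0,-1,0,0,-0.04,0,0.002,0,-1,0,0,-0.04,0,0.002,0,-1,0,0,-0.04,0,0.002,0,-1]
  newtons: 8

```text
clock: 26.27
tcp_pos: [476.5, 273.9, 176.3]
ee_rot: [[-0.982, 0.19, 0.001], [0.19, 0.982, 0.017], [0.002, 0.017, -1.0]]
force: [-4.1, 0.8, 6.0]
opening: 18.2
grip_force: 8.0
```

Emit:
play_rows:
  increments: [0,0,0,0,0,0,-0.58,0,0,0,0,0,0,-0.55,0,0,0,0,0,0,-0.5,0,0,0,0,0,0,-0.4,0,0,0,0,0,0,-0.2,0,0,0,0,0,0,0,0,0,0,0,0,0,0.1,0,0,0,0,0,0,0.1,0,0,0,0,0,0,0.1]

```text
clock: 27.02
tcp_pos: [476.4, 273.5, 175.5]
ee_rot: [[-0.982, 0.19, 0.001], [0.19, 0.982, 0.016], [0.002, 0.016, -1.0]]
force: [0.6, -1.2, 0.8]
opening: 45.7
grip_force: 0.0
```

```bash
python3 -c "
from h import *
spin('pics/s6.png');spin()"
```

```text
t 27.0167 tcp [476.4 273.5 175.5] F [ 0.6 -1.2  0.8] M [-0.01 -0.06  0.02] open 45.7 0.0
yaw y-axis 79.07 tilt(+y up, rad) 0.0156 zx 0.0022
SPINDLE y 1.7 z 46.4 x -2.7 px 856 rms 2.5 floor plane [-1.6000e-03  1.0000e-04  6.7046e+00] 1781 pix [368. 228.] th 0.0159
t 27.0667 tcp [476.4 273.5 175.5] F [ 0.1 -0.7  0.1] M [-0.01  0.01  0.03] open 46.6 0.0
yaw y-axis 79.07 tilt(+y up, rad) 0.0157 zx 0.0022
SPINDLE y 1.8 z 46.3 x -2.6 px 856 rms 2.4 floor plane [3.3000e-03 1.0000e-04 6.6656e+00] 1772 pix [368. 228.] th 0.0159
```

Released. Next: straight up, then back to one side (at height, clear of everything).

Emit:
play_rows:
  increments: [0,0,-0.5,0,0,0,0.1,0,0,-1.5,0,0,0,0.1,0,0,-3,0,0,0,0.1,0,0,-5,0,0,0,0.1,0,0,-7.5,0,0,0,0.1,0,0,-10,0,0,0,0.1,0,0,-12.5,0,0,0,0.1,0,0,-14,0,0,0,0.1,0,2,-15,0,0,0,0.1,0,5,-15,0,0,0,0.1,0,8,-15,0,0,0,0.1,0,11,-15,0,0,0,0.1,0,14,-15,0,0,0,0.1,0,17,-15,0,0,0,0.1,0,20,-15,0,0,0,0.1,0,22,-15,0,0,0,0.1,0,23,-15,0,0,0,0.1,0,23,-15,0,0,0,0.1,0,23,-15,0,0,0,0.1]

```text
clock: 28.7
tcp_pos: [519.5, 497.0, 329.5]
ee_rot: [[-0.982, 0.189, 0.001], [0.189, 0.982, 0.015], [0.002, 0.015, -1.0]]
force: [-1.0, -0.4, -0.5]
opening: 47.7
grip_force: 0.0
```

```bash
python3 - <<'E'
from h import *
st();im,d=cams.get_image('top');cv2.imwrite('pics/t7.png',im);P=world('top',d);z=P[...,2]
b,_=cams.get_image('scene');cv2.imwrite('pics/f.png',np.hstack([cv2.resize(im[150:310,100:313],(400,300)),cv2.resize(b[130:310,250:490],(400,300))]))
hs=cv2.cvtColor(im,cv2.COLOR_BGR2HSV);reg=(abs(P[...,0]-476)<150)&(abs(P[...,1]-273)<200)
t=reg&(z>44)&(z<100);print('tray',cv2.minAreaRect(P[t][:,:2].astype('f4')))
m=reg&(z>165)&(z<200);print('handle',cv2.minAreaRect(P[m][:,:2].astype('f4')),m.sum())
m=reg&(z>85)&(z<150)&(im.max(-1)<110);print('spindle',cv2.minAreaRect(P[m][:,:2].astype('f4')),m.sum())
E
```

```text
t 28.7 tcp [519.5 497.  329.5] F [-1.  -0.4 -0.5] M [-0.04  0.02  0.03] open 47.7 0.0
yaw y-axis 79.12 tilt(+y up, rad) 0.0152 zx 0.0021
tray ((475.69189453125, 271.85711669921875), (367.7331237792969, 219.762939453125), 78.60675048828125)
handle ((475.0783996582031, 274.8951110839844), (19.69719696044922, 180.86846923828125), 79.2842025756836) 449
spindle ((474.5002136230469, 272.6459045410156), (306.759033203125, 179.74566650390625), 79.01225280761719) 588
```

View pics/f.png

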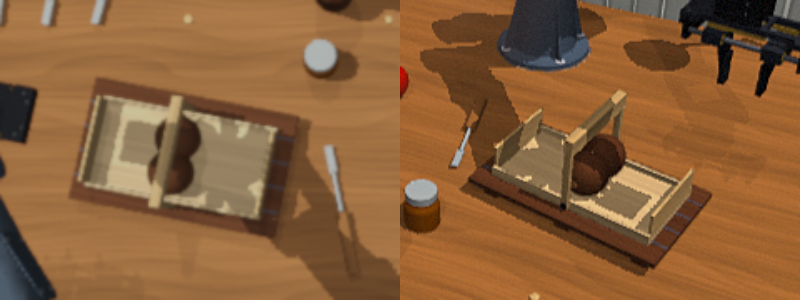

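The tray sits squarely on the stand: the bar is centred at (475,275), against (476.6,273.5) for the stand. The spindle lies under the bar and the hand is clear.

```bash
python3 -c "
from cell import job
print(job.close_job())"
```

```text
the job is handed in; nothing more can be done
None
```

The job is handed in at about 29 s: the tray sits squarely on the drying stand with the spindle still, about 2 mm off the middle, after a hold of about 4.5 s above the stand. Just after the lift the spindle rolled out to about 70 mm, short of the end board, before I brought it back.

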